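Bead dish on its stand, turned to fit the drawer

ROBOT

A 7-joint arm with a two-finger parallel gripper is mounted at the origin on the work surface. World frame = base frame: x ahead of the robot, y to its left, z up, the work surface at z = 0. Lengths are in mm, angles in rad, forces in N, time in s.
With the tool pointing down it reaches from about 400 to 875 mm from the base axis. Payload 6.5 kg.
Tool frame: the origin (TCP) lies between the finger pads; the fingertips stand 8 mm ahead of it and the grasp point (between the pads) lies 11 mm behind it (tcp_to_tips is the z of the fingertips in the tool frame, in mm); z points along the fingers, y is the line along which they close (so a half turn about z gives the same grasp; the last joint's range is limited). The gripper opens to 85 mm and grips with 20 to 120 N. Pads are 22 mm wide; open, the fingers measure 114 mm over their backs; the gripper's body (76 mm by 85 mm) begins 54 mm behind the grasp point. The pads swing forward as they close: fully open they stand 13 mm farther back than shut.
Start: joints at [-1.38, 0.536, -0.004, 1.538, 0.003, 1.067, -0.071], TCP at [165.087, 628.678, 239.29] pointing down, gripper open.
Joint ranges: [-2.7, 2.7], [-0.37, 2.16], [-1.27, 1.26], [0.24, 2.4], [-1.31, 4.45], [0.19, 1.91], [-2.76, 2.76]. Speed limits (rad/s): [2.39, 2.39, 3.14, 3.14, 3.14, 3.14, 3.14].

INTERFACE

Orientations are given as a unit quaternion [x, y, z, w].
In Python, from cell import * gives the robot as it stands. The module is installed in compiled form; this text tells all that it offers.
- The arm moves only by the shell command python3 -m creep 'ROWS' [FORCE]. ROWS is JSON, a list of rows, each a list of 5 numbers: the finger opening in cm, from 0 to 8.54, then the shift along the tool's x, y, z in cm, then the turn about the tool's z in rad. A call has 1 to 20 rows; each row shifts and turns the commanded pose from where the row before left it, along the tool's axes as they then stand; what a row does not reach is not made up. A row lasts 1/8 s, in which the tool goes at most 62.5 mm and 10.7 degrees, less where a joint would pass 70% of its speed; a pose out of reach is approached as far as the arm can. A call with a gripper value outside its range is refused whole. The fingers move at their own pace and stop on an object; FORCE is the grip in N (left out, the last holds). Time passes only in rows, so rows that do not move let the fingers close. It gives the time, the measured TCP pose, the force, the opening and the grip force at its end, in the units of the state.
- read_state(): the state, without advancing time (a new reading comes with each control period).
- read_camera(name): name is "scene" or "side" or "wrist"; returns a dict with "image" (480x640x3 uint8, red, green, blue), "depth" (480x640 float32, mm along the optical axis (not along the pixel's ray), 0 where there is no reading), "camera_matrix" (3x3 intrinsics, pixels), "k1" (the pictures are not rectified: a ray, as slopes to the right and down, at radius r is drawn at 1 + k1 r^2 times it, then the intrinsics apply), "extrinsics" (4x4, takes a point from world to camera coordinates). Camera axes: x right, y down, z forward; pixel columns grow to the right and rows downward; lengths in mm; the calibration is good to about 2 mm. A picture is of the moment at which its call begins.
- finish_job(): hands the job in; it is judged then, once.
The state is a dict: "time": time; "qpos": joint angles; "qvel": joint speeds; "joint_torque": joint torques, N m; "ee_pos": TCP position; "orientation": TCP orientation; "wrist_force": force on the tool from outside, world axes, zero at the start; "torque": the same for the moment, N m; "grip_width": finger opening in mm; "grip_force": force on a finger pad.
Only numpy, scipy, OpenCV 4.12 (cv2) and the standard library are available. Lean on these libraries where they do the work, as an engineer would, in place of code of your own. Each camera call takes 0.05 s, during which the arm holds its last target. There are 200 camera calls.

TASK

The small oblong ceramic dish with the loose glass bead belongs on its oblong wooden stand in the narrow half-open drawer. Set the dish squarely on the stand where the stand lies (long sides together, an even ledge all round) and let go; then take the stand with the dish on it, lift it straight up, and in the air turn it level through a quarter turn so that its long side runs the way the drawer slides. Finish holding it still and level, centred over the open part of the drawer about a hand's breadth above it, ready to be lowered in: do not put it down or let go, keep the bead in the middle of the dish all the time, and do not disturb the drawer or the other things on the counter.

Things in the scene. Friction and masses are not known exactly. Their poses are not given: they have to be found in the camera images.
- plate: oblong wooden stand: flat board 108 x 60 mm, 16 mm thick, about 0.13 kg, loose, flat on the counter. Origin: centre of its underside; x along its 108 mm side, z up. Starts within about 20 degrees of square across the drawer's sliding direction. Gripped across its 60 mm width from above, fingertips just off the counter, it lifts with the dish on it
- dish: oblong white ceramic dish 92 x 48 mm, 20 mm tall, upright walls 3 mm thick, about 0.12 kg, loose, on the counter; grip it across its 48 mm width. Its hollow inner floor falls 4 mm from walls to middle (3 mm thick there). Origin: centre of its underside; x along its 92 mm side, z up. Squarely on the stand: ledge 6 to 8 mm all round, origin 16 mm above the stand's. Dish and stand may swap places
- bead_center (a point): centre of the loose glass bead, a ball 18 mm across, 10 g, resting in the middle of the dish, its centre 12 mm above the dish's underside; it rolls if the dish is tilted or jerked. Centred means within 7 mm of the dish's middle; it must never be more than 11 mm off
- drawer_spot (a point): middle of the drawer's open part, at the drawer's rim, 63 mm above the counter, 69 mm behind the inner face of its front. x axis: along the sliding direction (it opens to -x). Drawer 88 mm wide inside, open 130 to 160 mm, slides if pushed with about 1 N, knob in front; in a fixed low wooden chest 300 mm deep, 130 mm wide, 85 mm tall
- mug: white ceramic mug, 80 mm across, 92 mm tall, upright; origin: centre of its underside. Bystander
- nozzle: black plastic hair dryer nozzle standing on its round end, 50 mm across at the foot, 67 mm tall, flat slot on top 66 mm wide; origin: centre of its underside. Bystander
- tin: round aluminium tin, 75 mm across, 28 mm tall; origin: centre of its underside. Bystander
- comb: black comb lying flat, 160 x 32 mm, 5 mm thick; origin: on its underside near its middle, x along its length. Bystander
- case: small rounded blue ear plug case, 46 x 30 mm, 25 mm tall; origin: centre of its underside, x along its length. Bystander
- coaster: round cork coaster, 90 mm across, 8 mm thick; origin: centre of its underside. Bystander, not part of the pile

How it is judged (in metres and radians):
On the way, in this order (a step that is already met when the one before it is completed fails the run):
1. the dish stands squarely on the stand, bead in the middle, the stand still on the counter and crosswise to the drawer, the gripper off both (horizontal distance between dish and plate below 0.006 m and angle between the x axis of dish and the x axis of plate, either way round below 0.1 rad and z of dish in the frame of plate between 0.0135 and 0.0185 m and horizontal distance between bead_center and dish below 0.007 m and z of bead_center in the frame of dish between 0.009 and 0.017 m and height (world z) of plate below 0.004 m and angle between the x axis of plate and the x axis of drawer_spot, either way round above 1.1 rad and contact force between the fingers and plate below 0.1 N and contact force between the fingers and dish below 0.1 N and linear speed of dish below 0.02 m/s), for 0.2 s.
2. the stand with the dish on it is lifted clear of the counter by the gripper, still crosswise (horizontal distance between dish and plate below 0.006 m and angle between the x axis of dish and the x axis of plate, either way round below 0.1 rad and z of dish in the frame of plate between 0.0135 and 0.0185 m and horizontal distance between bead_center and dish below 0.007 m and z of bead_center in the frame of dish between 0.009 and 0.017 m and height (world z) of plate above 0.03 m and angle between the x axis of plate and the x axis of drawer_spot, either way round above 1 rad and contact force between the fingers and plate above 2 N), for 0.1 s.
At the end, for the whole second after the job is handed in: Held still by the gripper: stand underside 110 to 240 mm up, level to 0.07 rad, middle within 25 mm of the middle of the open drawer, long side within 0.14 rad of its sliding direction; dish square on the stand (6 mm, 0.10 rad), bead within 7 mm of the dish's middle (horizontal distance between dish and plate below 0.006 m and angle between the x axis of dish and the x axis of plate, either way round below 0.1 rad and z of dish in the frame of plate between 0.0135 and 0.0185 m and horizontal distance between bead_center and dish below 0.007 m and z of bead_center in the frame of dish between 0.009 and 0.017 m and height (world z) of plate between 0.11 and 0.24 m and horizontal distance between plate and drawer_spot below 0.025 m and angle between the x axis of plate and the x axis of drawer_spot, either way round below 0.14 rad and angle between each of plate, dish's own z axis and vertical below 0.07 rad and contact force between the fingers and plate above 2 N and linear speed of plate below 0.02 m/s and angular speed of plate below 0.1 rad/s and linear speed of bead below 0.05 m/s); the arm keeps its last pose, push and grip.
It fails at once if the bead rolls more than 11 mm from the middle of the dish (horizontal distance between bead_center and dish above 0.011 m).
It fails at once if the dish is tilted by more than 0.15 rad (angle between dish's own z axis and vertical above 0.15 rad).
It fails at once if the drawer or chest is moved by more than 15 mm (distance of drawer_spot from where it was at the start of the episode above 0.015 m).
It fails at once if a bystander is moved by more than 20 mm (distance of any of mug, nozzle, tin, comb, case, coaster from where it was at the start of the episode above 0.02 m).
It also fails if it takes over 72 s, if anything falls off the work surface, if the arm or the gripper's body presses on something with over 40 N, if the wrist force passes 120 N, or if a joint passes its speed limit or range.

## Working session

There is one attempt and no reset: what is moved stays moved. The work goes in short steps, Python scripts to look and compute and a shell command to move; the robot and the scene stay as the last step left them, time stands still between calls to the robot, and variables do not carry over. Pictures are saved under pics/ and viewed, at most 10 in all, crops included, and the job is handed in when it is done.

```bash
mkdir -p pics; cat > h.py <<'E'
from cell import *
import numpy as np, cv2
from scipy.spatial.transform import Rotation as R
def points(c):
    K=c["camera_matrix"];h,w=c["depth"].shape
    u,v=np.meshgrid(np.arange(w),np.arange(h))
    xd=(u-K[0,2])/K[0,0];yd=(v-K[1,2])/K[1,1]
    x,y=xd.copy(),yd.copy()
    for _ in range(8):
        f=1+c["k1"]*(x*x+y*y);x,y=xd/f,yd/f
    E=np.array(c["extrinsics"]);d=np.dstack([x,y,np.ones_like(x)])
    rays=d@E[:3,:3];o=-E[:3,:3].T@E[:3,3]
    return o,rays,o+rays*c["depth"][...,None]
def onplane(o,rays,z): return o+rays*((z-o[2])/rays[...,2])[...,None]
def save(n,c): cv2.imwrite(f"pics/{n}.png",c["image"][...,::-1])
E
python3 - <<'E'
from h import *
s=read_state();print(s)
for n in("scene","side","wrist"):
    c=read_camera(n);save(n+"0",c);o,r,P=points(c);print(n,o,r[240,320],c["k1"],c["camera_matrix"][0,0])
    np.savez(f"{n}0.npz",**c)
E
```

```text
{'time': 0.0, 'qpos': array([-1.38017314,  0.53720089, -0.00444569,  1.53883408,  0.00258313,
        1.06731173, -0.07117256]), 'qvel': array([ 0.00025912,  0.00054944, -0.00083313, -0.00306654, -0.00156774,
        0.00068505,  0.00067138]), 'joint_torque': array([-7.34862965e-05, -5.83408535e+01,  1.04851373e+00, -2.59101373e+01,
        1.22500284e-02,  9.43072635e-03, -1.06746339e-05]), 'ee_pos': array([164.95912065, 628.09258316, 238.40573431]), 'orientation': array([ 1.28010723e-01,  9.91772399e-01, -8.72286848e-04, -5.72555851e-05]), 'wrist_force': array([0.39024308, 0.09025424, 0.90343468]), 'torque': array([0.0503817 , 0.02140484, 0.01712837]), 'grip_force': 0.0, 'grip_width': 85.28822261985255}
scene [1601.18104125   23.07108419  964.29501657] [-0.77750463  0.00528218 -0.62894021] -0.18036640234082252 570.2676646271971
side [  322.0263154  -1073.1467516    751.10698365] [ 0.17726722  0.82721387 -0.53331765] -0.14026365474941224 543.9832401106839
wrist [ 89.55067367 647.75145955 373.45916531] [ 0.30287202 -0.07368583 -0.95024031] 0.003885035785797912 337.2029868921255
```

View pics/scene0.png

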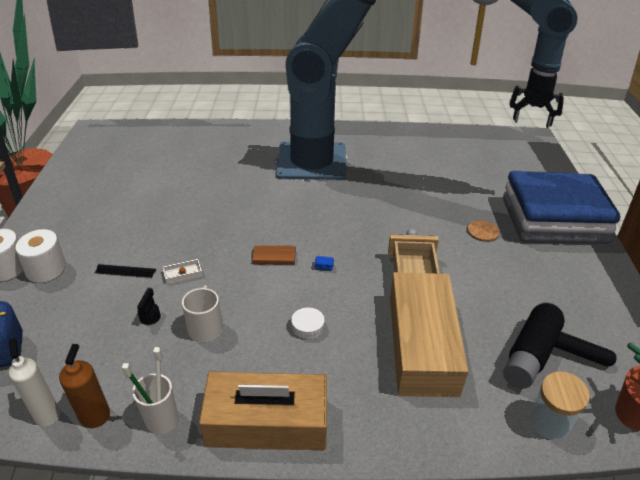

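View pics/side0.png

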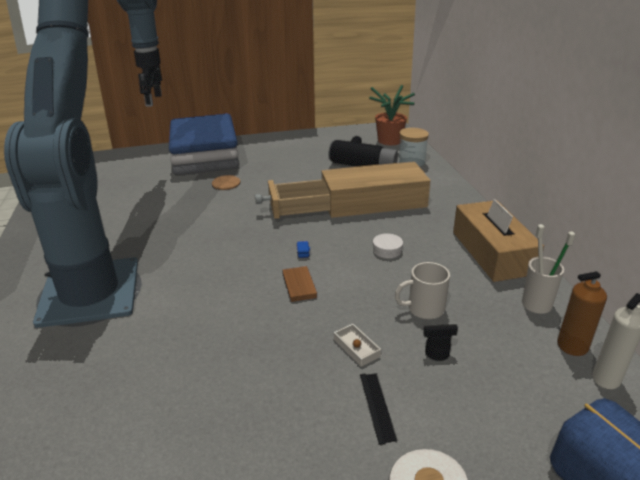

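The scene view shows the dish with its amber bead at (183,271), the stand at (274,255), the case at (324,263) and the drawer opening at (415,258). In the side view the dish is at (357,345), the stand at (299,284) and the drawer at (300,196).

```bash
cat > m.py <<'E'
from h import *
def rect(XY):
    (c,(a,b),t)=cv2.minAreaRect(XY.astype(np.float32))
    if a<b: a,b,t=b,a,t+90
    return np.round(c,1),round(a,1),round(b,1),round((t+90)%180-90,1)
def blob(mask,seed):
    n,l,st,ce=cv2.connectedComponentsWithStats(mask.astype(np.uint8))
    ds=[np.hypot(*(ce[i]-seed)) if st[i,4]>15 else 1e9 for i in range(1,n)]
    return l==1+int(np.argmin(ds))
E
python3 - <<'E'
from m import *
seeds={"scene":dict(plate=(274,255),dish=(183,271),case=(324,263)),"side":dict(plate=(299,284),dish=(357,345),case=(303,249))}
for n in("scene","side"):
    c=dict(np.load(n+"0.npz"));o,r,P=points(c)
    im=c["image"].astype(int);R_,G,B=im[...,0],im[...,1],im[...,2]
    hsv=cv2.cvtColor(c["image"],cv2.COLOR_RGB2HSV).astype(int)
    s=seeds[n]
    m=blob((R_>1.6*G)&(R_>50),s["plate"]); m2=m&(P[...,2]>11)
    print(n,"plate",m.sum(),rect(onplane(o,r,16)[m2][:,:2]),np.median(P[m],0))
    for z in(20,):
      mm=(im.min(2)>125); q=blob(mm,s["dish"]); w=cv2.dilate(q.astype(np.uint8),np.ones((3,3)))>0
      q2=q&(P[...,2]>15)
      print("dish",q.sum(),q2.sum(),rect(onplane(o,r,20)[q2][:,:2]),np.percentile(P[q][:,2],[2,50,98]))
    u,v=s["dish"];k=np.zeros_like(m);k[v-15:v+15,u-20:u+20]=1
    bm=k&(R_>1.5*B)&(R_>80)
    print("bead",bm.sum(),onplane(o,r,12)[bm].mean(0))
    q=blob((B>1.8*R_)&(B>70),s["case"]);print("case",q.sum(),rect(P[q][:,:2]))
    # drawer/chest
    wood=(R_>1.25*B)&(hsv[...,1]>50)
    X=P;reg=(X[...,0]>200)&(X[...,0]<900)&(X[...,1]>100)&(X[...,1]<420)
    top=reg&(abs(X[...,2]-85)<5)
    print("chesttop",top.sum(),rect(X[top][:,:2]),np.median(X[top][:,2]))
    t2=reg&(X[...,2]>40)&(X[...,2]<76);print(rect(X[t2&wood][:,:2]))
    img=c["image"]; u,v=(415,275) if n=="scene" else (330,200)
    cr=cv2.resize(img[v-50:v+50,u-65:u+65],None,fx=6,fy=6,interpolation=cv2.INTER_CUBIC)
    cv2.imwrite(f"pics/drw_{n}.png",cr[...,::-1])
E
```

```text
scene plate 622 (array([490.7, -87.5]), 104.1, 59.2, -88.5) [490.74276332 -87.42074067  15.04551351]
dish 62 1 (array([ 498.9, -270.9]), 0.0, 0.0, 0.0) [-4.59203692 -0.46510105  3.70773863]
bead 30 [ 551.95500476 -314.62995432   12.        ]
case 230 (array([1047.1,   21.4]), 1107.1, 45.4, -2.2)
chesttop 5570 (array([762.4, 261.1]), 278.1, 132.4, -1.4) 84.02343160920753
(array([684.1, 259.3]), 435.5, 123.6, -2.5)
side plate 612 (array([991.1, 788.4]), 308.7, 116.5, 65.8) [951.76832732 659.79581411  68.17311289]
dish 510 145 (array([ 554.8, -314.8]), 91.8, 48.9, -68.8) [-1.40799549  5.82602943 21.83798254]
bead 38 [ 555.50930501 -311.77307918   12.        ]
case 173 (array([516.8,  37.3]), 45.9, 29.6, 79.3)
chesttop 2049 (array([763.3, 262.4]), 274.6, 145.2, -0.9) 85.37305134255803
(array([676.7, 285.8]), 428.9, 233.5, 4.7)
```

View pics/drw_scene.png

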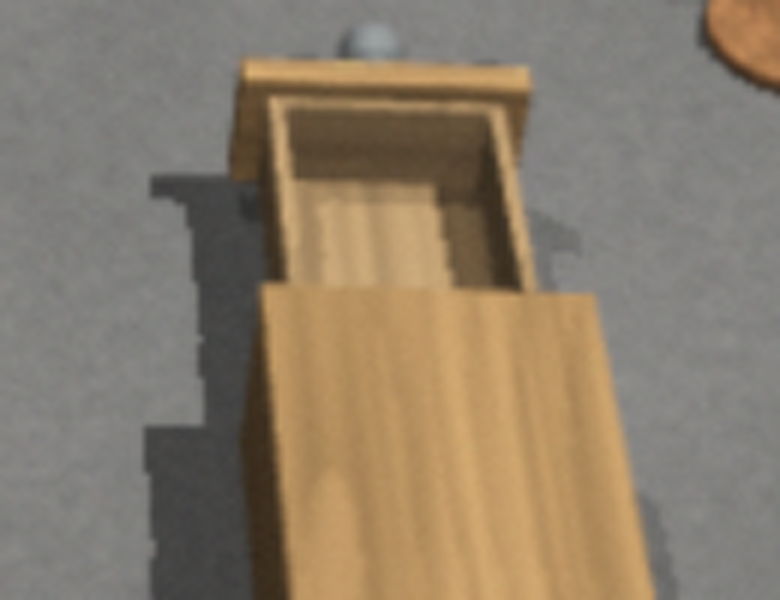

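The crop shows the drawer's inner front rim corners at about (287,110) and (490,110) in crop pixels. The chest's front top edge runs from (262,287) to (597,293).

```bash
python3 - <<'E'
from m import *
c=dict(np.load("scene0.npz"));o,r,P=points(c)
def at(px,py,z):
    u,v=350+px/6-.4,225+py/6-.4
    uu=np.float32([[u]]);vv=np.float32([[v]])
    ray=cv2.remap(r.astype(np.float32),uu,vv,cv2.INTER_LINEAR)[0,0]
    return np.round((o+ray*(z-o[2])/ray[2])[:2],1)
for p in[(287,110,63),(490,110,63),(287,282,63),(524,290,63),(262,287,85),(597,293,85),(243,62,63),(530,66,63)]:print(p,at(*p))
X=P
for n in("scene","side"):
    c=dict(np.load(n+"0.npz"));o,r,X=points(c)
    for nm,lo,hi,x0,x1,y0,y1 in[("mug",40,88,560,760,-330,-160),("nozzle",20,72,560,800,-420,-290),("rest",3,20,420,520,-220,100),("drawerrim",57,66,400,640,180,340)]:
        m=(X[...,0]>x0)&(X[...,0]<x1)&(X[...,1]>y0)&(X[...,1]<y1)&(X[...,2]>lo)&(X[...,2]<hi)
        q=X[m];print(n,nm,m.sum(),len(q) and (np.percentile(q,2,axis=0).round(),np.percentile(q,98,axis=0).round()))
E
```

```text
(287, 110, 63) [493.3 225.5]
(490, 110, 63) [491.  312.1]
(287, 282, 63) [600.9 214.9]
(524, 290, 63) [603.7 309.5]
(262, 287, 85) [628.5 200.3]
(597, 293, 85) [629.3 331.1]
(243, 62, 63) [461.5 209.7]
(530, 66, 63) [460.5 333.9]
scene mug 600 (array([ 696., -263.,   42.]), array([ 759., -189.,   87.]))
scene nozzle 467 (array([ 673., -379.,   21.]), array([ 737., -341.,   69.]))
scene rest 880 (array([ 432., -185.,    3.]), array([515.,  68.,  19.]))
scene drawerrim 384 (array([434., 213.,  57.]), array([597., 320.,  66.]))
side mug 1104 (array([ 664., -270.,   41.]), array([ 758., -191.,   87.]))
side nozzle 801 (array([ 584., -388.,   21.]), array([ 731., -352.,   69.]))
side rest 1019 (array([ 440., -145.,    3.]), array([513.,  59.,  19.]))
side drawerrim 404 (array([433., 200.,  57.]), array([633., 318.,  65.]))
```

View pics/drw_side.png

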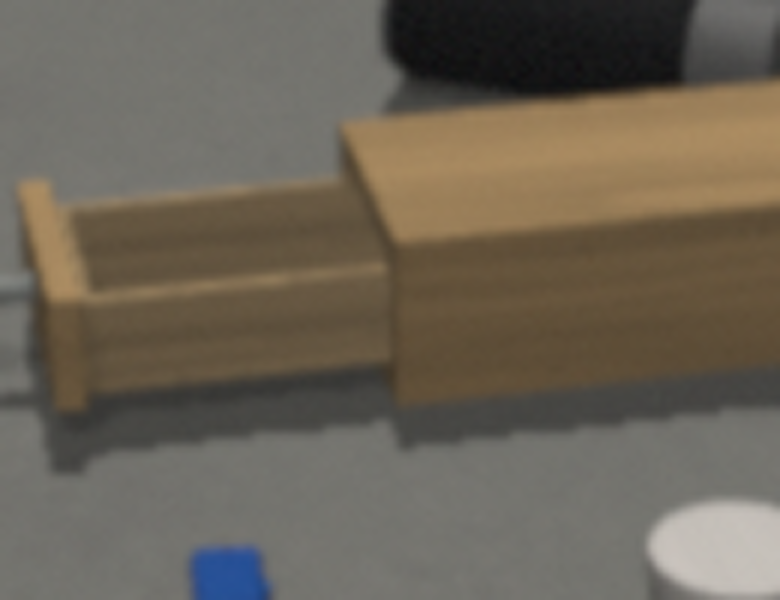

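The side crop shows the drawer front's inner face meeting the rim near (85,302) and (72,208), and the chest's front top edge from (342,125) to (397,243).

```bash
python3 - <<'E'
from m import *
c=dict(np.load("side0.npz"));o,r,P=points(c)
def at(px,py,z):
    u,v=265+px/6-.4,150+py/6-.4
    ray=cv2.remap(r.astype(np.float32),np.float32([[u]]),np.float32([[v]]),cv2.INTER_LINEAR)[0,0]
    return np.round((o+ray*(z-o[2])/ray[2])[:2],1)
for p in[(85,302,63),(72,208,63),(90,292,63),(342,125,85),(397,243,85),(385,265,63),(345,182,63)]:print(p,at(*p))
# tool row planning to above dish
s=read_state();Q=R.from_quat(s["orientation"]).as_matrix()
d=np.array([554.8,-314.8,s["ee_pos"][2]])-s["ee_pos"]
print(Q.round(3),(Q.T@d/10).round(2))
E
```

```text
(85, 302, 63) [486.9 218.5]
(72, 208, 63) [495.5 314.2]
(90, 292, 63) [490.5 227.4]
(342, 125, 85) [630.1 327. ]
(397, 243, 85) [626.5 198.9]
(385, 265, 63) [626.  220.6]
(345, 182, 63) [627.4 309.6]
[[-0.967  0.254 -0.   ]
 [ 0.254  0.967 -0.001]
 [-0.    -0.001 -1.   ]] [-61.65 -81.32   0.12]
```

```bash
python3 -m creep '[[8.5,-1.5,-0.8,0,0],[8.5,-3.3,-1.8,0,0],[8.5,-3.5,-1.9,0,0],[8.5,-3.5,-1.9,0,0],[8.5,-3.5,-1.9,0,0],[8.5,-3.5,-1.9,0,0],[8.5,-3.5,-1.9,0,0],[8.5,-3.5,-1.9,0,0],[8.5,-3.5,-1.9,0,0],[8.5,-3.5,-1.9,0,0],[8.5,-3.5,-1.9,0,0],[8.5,-3.5,-1.9,0,0],[8.5,-3.5,-1.9,0,0],[8.5,-3.5,-1.8,0,0],[8.5,-2.0,-1.1,0,0]]' 30
python3 -m creep '[[8.5,-0.7,-2.8,0,0],[8.5,-1.0,-4,0,0],[8.5,-1.0,-4,0,0],[8.5,-1.0,-4,0,0],[8.5,-1.0,-4,0,0],[8.5,-1.0,-4,0,0],[8.5,-1.0,-4,0,0],[8.5,-1.0,-4,0,0],[8.5,-1.0,-4,0,0],[8.5,-1.0,-4,0,0],[8.5,-1.0,-4,0,0],[8.5,-1.0,-4,0,0],[8.5,-1.0,-4,0,0],[8.5,-1.0,-4,0,0],[8.5,-0.5,-2,0,0],[8.5,0,0,0,0],[8.5,0,0,0,0]]'
python3 -m creep '[[8.5,0,0,0,0.15],[8.5,0,0,0,0.16],[8.5,0,0,0,0.16],[8.5,0,0,0,0.16],[8.5,0,0,0,0.16],[8.5,0,0,0,0.15],[8.5,0,0,0,0],[8.5,0,0,0,0]]'
python3 - <<'E'
from m import *
s=read_state();c=read_camera("wrist");save("w1",c);np.savez("w1.npz",**c)
Q=R.from_quat(s["orientation"]).as_matrix()
print(s["time"],s["ee_pos"],s["qpos"],"ytool",np.degrees(np.arctan2(Q[1,1],Q[0,1])))
o,r,P=points(c);print(o,r[240,320])
E
```

```text
time: 2.02
ee_pos: [571.8, 245.5, 239.3]
orientation: [0.13, 0.992, -0.001, 0.0]
wrist_force: [-0.3, 0.5, 0.3]
grip_width: 85.2
grip_force: 0.0
time: 4.15
ee_pos: [563.7, -333.9, 239.1]
orientation: [0.127, 0.992, 0.001, -0.0]
wrist_force: [0.6, 0.0, 0.9]
grip_width: 84.8
grip_force: 0.0
time: 5.15
ee_pos: [563.5, -334.9, 239.3]
orientation: [0.561, 0.827, 0.0, -0.0]
wrist_force: [0.0, 0.2, 0.7]
grip_width: 85.0
grip_force: 0.0
5.15 [ 563.52065815 -334.85136526  239.30267918] [ 0.13711681  0.58639142  0.49653579  1.54443766 -0.30285069  1.0881461
  1.0835444 ] ytool 21.681265997760967
[ 534.52000301 -263.0489331   374.31708341] [ 0.12158785 -0.28613951 -0.95050422]
```

View pics/w1.png

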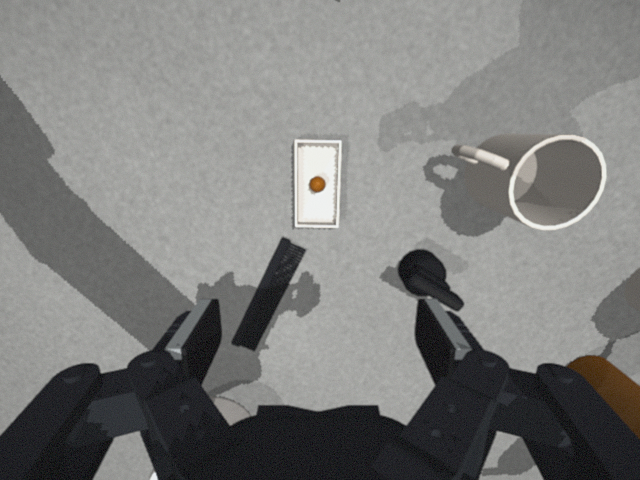

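The wrist view shows the white dish with corners around (293,140) to (341,228) and the bead at (318,184). The comb's tip is at (292,240), the nozzle at (422,272) and the mug at (558,182); all three clear the fingers.

```bash
cat > wd.py <<'E'
from m import *
import sys
def dish(c,z0=0,seed=(318,184),thr=150):
    o,r,P=points(c);im=c["image"].astype(int)
    m=(im.min(2)>thr)&(im.max(2)-im.min(2)<40)
    n,l,st,ce=cv2.connectedComponentsWithStats(cv2.morphologyEx(m.astype(np.uint8),cv2.MORPH_CLOSE,np.ones((3,3))))
    i=min((i for i in range(1,n) if st[i,4]>800),key=lambda i:np.hypot(*(ce[i]-seed)))
    q=l==i; rc=rect(onplane(o,r,20+z0)[q][:,:2])
    near=cv2.dilate(q.astype(np.uint8),np.ones((25,25)))>0
    b=near&(im[...,0]>1.6*im[...,2])&(im[...,0]>90)
    hull=np.zeros_like(q,np.uint8);cv2.fillConvexPoly(hull,cv2.convexHull(np.argwhere(q)[:,::-1].astype(np.int32)),1)
    b&=hull>0
    bb=onplane(o,r,12+z0)[b][:,:2].mean(0)
    return rc,bb.round(1),b.sum(),P,q
def delta(target,yaw):
    """tool-frame shift (cm) to target xy, then turn so tool y lies on yaw deg"""
    s=read_state();Q=R.from_quat(s["orientation"]).as_matrix()
    d=np.append(np.array(target)-s["ee_pos"][:2],0)
    y=np.degrees(np.arctan2(Q[1,1],Q[0,1]));t=(y-yaw+90)%180-90
    return (Q.T@d/10).round(2),"turn",round(np.radians(t),3),"z",s["ee_pos"][2].round(1),"y",round(y,2),"t",s["time"]
E
python3 - <<'E'
from wd import *
c=dict(np.load("w1.npz"));rc,b,n,P,q=dish(c);print(rc,b,n,np.percentile(P[q][:,2],[5,50,95]))
print(delta(rc[0],rc[3]+90))
o,r,P=points(c);m=(P[...,2]>35)&(P[...,2]<110);m[300:]=0
for u0,u1 in((380,470),(470,620)):
    k=np.zeros_like(m);k[:,u0:u1]=1;X=P[m&k];print(X.min(0).round(),X.max(0).round())
E
```

```text
(array([ 623.1, -331.2]), 569.7, 559.1, 43.4) [ 554.3 -314.6] 176 [-0.8695418   0.43868901  2.2698639 ]
(array([-1.83,  5.69,  0.  ]), 'turn', np.float64(1.191), 'z', np.float64(239.3), 'y', np.float64(21.62), 't', 5.2)
[ 659. -372.   35.] [ 734. -225.   70.]
[ 665. -270.   35.] [ 776. -189.   94.]
```

Threshold too low; raise it. (The bead position already agrees with the side view.)

```bash
python3 - <<'E'
from wd import *
c=dict(np.load("w1.npz"))
for t in(180,195,210):
    rc,b,n,P,q=dish(c,thr=t);print(t,q.sum(),rc,b,n,np.percentile(P[q][:,2],[5,50,95]))
print(delta(rc[0],rc[3]+90))
E
```

```text
180 3464 (array([ 554.6, -314.1]), 92.3, 48.3, -68.7) [ 554.3 -314.6] 176 [ 4.14145224  6.4252346  20.95192502]
195 3236 (array([ 554.8, -314.2]), 91.9, 47.3, -69.5) [ 554.3 -314.6] 176 [ 4.30951011  6.39214326 20.9802286 ]
210 3073 (array([ 554.4, -314.4]), 91.4, 46.9, -69.1) [ 554.3 -314.6] 176 [ 4.35406557  6.34726504 20.97918196]
(array([ 2.27, -0.07,  0.  ]), 'turn', np.float64(0.013), 'z', np.float64(239.3), 'y', np.float64(21.62), 't', 5.2)
```

```bash
python3 -m creep '[[8.5,1.2,-0.05,0,0.013],[8.5,1.07,0,0,0],[8.5,0,0,1.5,0],[8.5,0,0,2.5,0],[8.5,0,0,2.5,0],[8.5,0,0,2.5,0],[8.5,0,0,2.5,0],[8.5,0,0,2.5,0],[8.5,0,0,2.5,0],[8.5,0,0,2,0],[8.5,0,0,1.2,0],[8.5,0,0,0,0],[8.5,0,0,0,0]]'
python3 - <<'E'
from wd import *
print(delta((554.6,-314.2),21))
c=read_camera("wrist");save("w2",c);np.savez("w2.npz",**c)
E
```

```text
time: 6.82
ee_pos: [555.1, -315.5, 43.1]
orientation: [0.569, 0.823, 0.0, 0.001]
wrist_force: [0.1, 0.1, 0.1]
grip_width: 84.9
grip_force: 0.0
(array([ 0.14, -0.  , -0.  ]), 'turn', np.float64(-0.006), 'z', np.float64(43.1), 'y', np.float64(20.68), 't', 6.825)
```

View pics/w2.png

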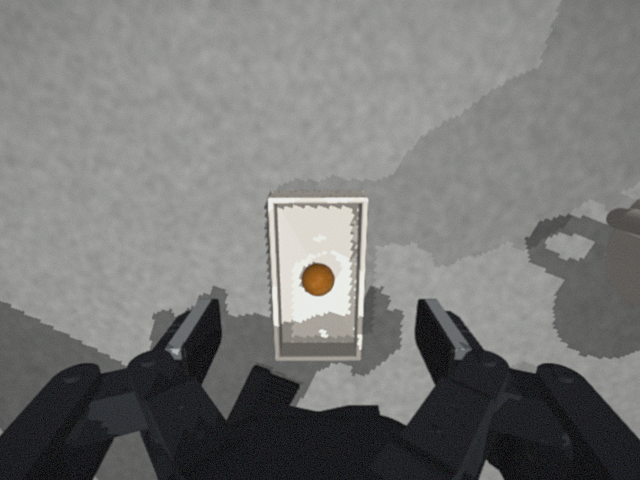

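The dish is centred between the fingertips: the dish spans 268 to 368 and the tips are at 220 and 417. The bead is at (318,280). I'll check the tip height from depth.

```bash
python3 - <<'E'
from wd import *
c=dict(np.load("w2.npz"));o,r,P=points(c)
dark=c["image"].max(2)<60
for a,b in((185,225),(412,455)):
    k=np.zeros_like(dark);k[295:352,a:b]=1;X=P[k&dark&(c["depth"]>0)&(P[...,2]>20)];print(np.percentile(X,[1,5,50],axis=0).round(1))
E
python3 -m creep '[[8.5,0.14,0,1.0,-0.006],[8.5,0,0,1,0],[8.5,0,0,0.7,0],[8.5,0,0,0.3,0],[8,0,0,0,0],[7,0,0,0,0],[6.4,0,0,0,0],[6,0,0,0,0],[5.7,0,0,0,0],[5.4,0,0,0,0],[5.2,0,0,0,0]]' 25
```

```text
[[ 502.9 -339.7   49.2]
 [ 510.1 -337.5   50.7]
 [ 513.  -325.8   64.4]]
[[ 590.2 -308.6   50.9]
 [ 590.6 -306.4   52.4]
 [ 592.4 -294.9   65.5]]
time: 8.25
ee_pos: [554.0, -313.7, 12.3]
orientation: [0.566, 0.824, 0.0, -0.0]
wrist_force: [0.8, 0.1, 1.0]
grip_width: 52.1
grip_force: 0.0
```

```bash
python3 -m creep '[[5.2,0,0,0.3,0],[5.1,0,0,0,0],[5.0,0,0,0,0],[4.9,0,0,0,0],[4.8,0,0,0,0],[4.7,0,0,0,0],[4.6,0,0,0,0],[4.4,0,0,0,0],[4.2,0,0,0,0],[4.0,0,0,0,0],[4.0,0,0,0,0],[4.0,0,0,0,0]]' 30
python3 - <<'E'
from wd import *
c=read_camera("wrist");save("w3",c);np.savez("w3.npz",**c)
for t in(120,150,180):
  try: rc,b,n,P,q=dish(c,seed=(318,250),thr=t);print(t,rc,b,n)
  except Exception as e: print(e)
E
```

```text
time: 9.75
ee_pos: [554.2, -313.7, 9.6]
orientation: [0.566, 0.824, 0.0, 0.0]
wrist_force: [-0.7, 0.5, 4.7]
grip_width: 47.5
grip_force: 31.0
120 (array([ 564.3, -271. ]), 302.1, 183.1, 11.0) [ 554.5 -315.5] 1121
150 (array([ 506.3, -283.4]), 203.1, 157.5, 85.0) [ 554.6 -315.6] 1105
180 (array([ 546.9, -295.9]), 51.6, 47.5, -69.2) [ 553.4 -314.2] 844
```

```bash
python3 -m creep '[[4.0,0,0,-0.1,0],[4.0,0,0,-0.2,0],[4.0,0,0,-0.4,0],[4.0,0,0,-0.6,0],[4.0,0,0,-0.8,0],[4.0,0,0,-0.8,0],[4.0,0,0,-0.8,0],[4.0,0,0,-0.8,0],[4.0,0,0,-0.7,0],[4.0,0,0,-0.5,0],[4.0,0,0,-0.3,0],[4.0,0,0,0,0]]'
python3 -m creep '[[4,0,0,0,0.01],[4,0,0,0,0.02],[4,0,0,0,0.03],[4,0,0,0,0.04],[4,0,0,0,0.04],[4,0,0,0,0.04],[4,0,0,0,0.04],[4,0,0,0,0.04],[4,0,0,0,0.03],[4,0,0,0,0.03],[4,0,0,0,0.02],[4,0,0,0,0],[4,0,0,0,0]]'
python3 - <<'E'
from wd import *
print(delta((490,-190),1.5))
c=read_camera("wrist");save("w4",c);np.savez("w4.npz",**c)
c=read_camera("side");np.savez("s4.npz",**c)
o,r,P=points(c);im=c["image"].astype(int)
E
```

```text
time: 11.3
ee_pos: [554.1, -313.8, 69.4]
orientation: [0.566, 0.824, -0.0, 0.0]
wrist_force: [0.7, 0.2, -1.8]
grip_width: 47.5
grip_force: 31.1
time: 12.92
ee_pos: [554.0, -313.7, 69.3]
orientation: [0.697, 0.717, 0.0, 0.0]
wrist_force: [0.7, 0.3, -2.1]
grip_width: 47.7
grip_force: 31.1
(array([12.54, -6.06, -0.  ]), 'turn', np.float64(0.001), 'z', np.float64(69.3), 'y', np.float64(1.56), 't', 12.925)
```

View pics/w4.png

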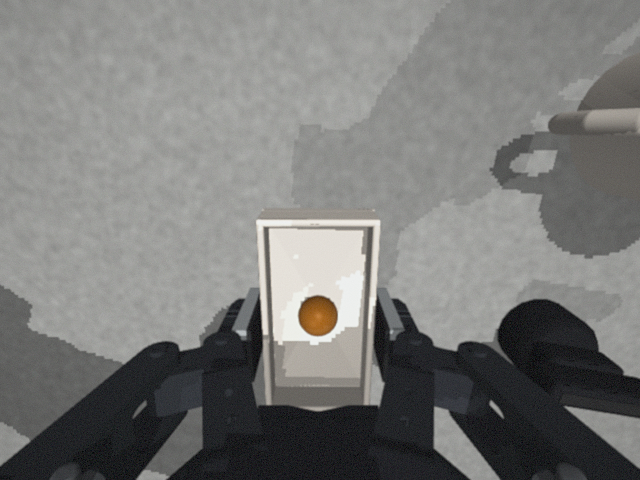

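The dish is held level. The bead is at (318,316), with the far rim at row 221.

```bash
python3 -m creep '[[4,0.09,-0.043,0,0],[4,0.18,-0.087,0,0],[4,0.27,-0.13,0,0],[4,0.36,-0.174,0,0],[4,0.45,-0.217,0,0],[4,0.54,-0.26,0,0],[4,0.63,-0.305,0,0],[4,0.72,-0.348,0,0],[4,0.72,-0.348,0,0],[4,0.72,-0.348,0,0],[4,0.72,-0.348,0,0],[4,0.72,-0.348,0,0],[4,0.72,-0.348,0,0],[4,0.72,-0.348,0,0],[4,0.72,-0.348,0,0],[4,0.72,-0.348,0,0],[4,0.72,-0.348,0,0]]'
python3 -m creep '[[4,0.63,-0.305,0,0],[4,0.54,-0.26,0,0],[4,0.45,-0.217,0,0],[4,0.36,-0.174,0,0],[4,0.27,-0.13,0,0],[4,0.27,-0.13,0,0],[4,0.18,-0.087,0,0],[4,0.09,-0.043,0,0],[4,0,0,0,0],[4,0,0,0,0],[4,0,0,0,0],[4,0,0,0,0]]'
python3 - <<'E'
from wd import *
c=read_camera("wrist");save("w5",c);np.savez("w5.npz",**c)
o,r,P=points(c);im=c["image"].astype(int)
s=read_state();Q=R.from_quat(s["orientation"]).as_matrix();T=s["ee_pos"];print(T)
m=(im[...,0]>1.5*im[...,1])&(im[...,0]>50)&(im[...,0]>1.8*im[...,2])
n,l,st,ce=cv2.connectedComponentsWithStats(m.astype(np.uint8))
for i in range(1,n):
    if st[i,4]>300: print(st[i],ce[i].round(), rect(onplane(o,r,16)[l==i][:,:2]),np.percentile(P[l==i][:,2],[5,50]).round(1))
z=T[2]-9.6
for v in range(212,232,2): print(v,im[v,318],((onplane(o,r,z+20)[v,318]-T)@Q).round(1))
E
```

```text
time: 15.15
ee_pos: [504.2, -217.3, 69.3]
orientation: [0.697, 0.717, 0.0, -0.0]
wrist_force: [0.6, -0.4, -1.2]
grip_width: 47.0
grip_force: 31.1
time: 16.65
ee_pos: [490.3, -190.3, 69.3]
orientation: [0.698, 0.717, 0.0, 0.0]
wrist_force: [-0.7, -0.3, -1.5]
grip_width: 47.5
grip_force: 31.1
[ 490.2502336  -190.35441758   69.29337178]
[ 248    0   58   88 1395] [272.  43.] (array([466.5, -73.6]), 38.2, 27.6, -88.4) [15.1 16.3]
[ 286    0   84  147 4242] [335.  69.] (array([491. , -87.2]), 67.4, 40.2, -89.5) [15.2 16.4]
[256 100  56  56 610] [282. 132.] (array([ 471.1, -115.7]), 27.1, 25.8, -20.2) [15.4 16.5]
[ 299  297   38   38 1080] [318. 316.] (array([ 490.8, -225.2]), 26.5, 23.4, -88.4) [73.4 78.6]
212 [149 147 140] [ 47.7  -0.2 -10.4]
214 [146 141 132] [ 46.9  -0.2 -10.4]
216 [152 150 144] [ 46.1  -0.2 -10.4]
218 [152 144 140] [ 45.4  -0.2 -10.4]
220 [223 219 207] [ 44.6  -0.2 -10.4]
222 [234 233 224] [ 43.8  -0.2 -10.4]
224 [225 220 208] [ 43.   -0.2 -10.4]
226 [161 154 147] [ 42.2  -0.2 -10.4]
228 [136 132 124] [ 41.4  -0.2 -10.4]
230 [140 134 128] [ 40.6  -0.2 -10.4]
```

View pics/w5.png

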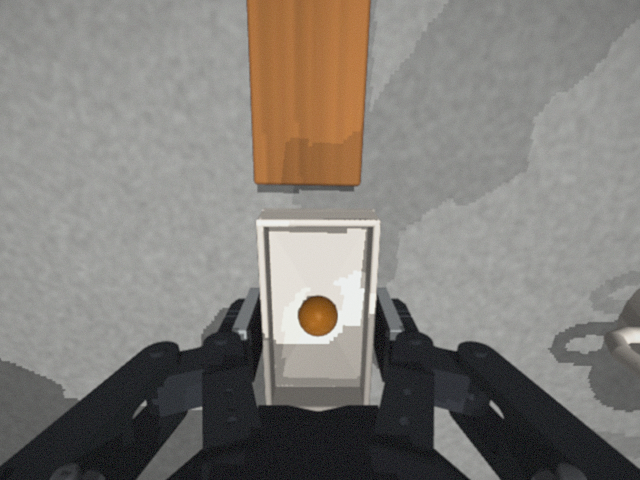

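The stand's near end is at row about 183, with side edges at columns 255 and 360. The bead is at (318,316).

```bash
python3 - <<'E'
from wd import *
c=dict(np.load("w5.npz"));o,r,P=points(c)
hsv=cv2.cvtColor(c["image"],cv2.COLOR_RGB2HSV);m=(hsv[...,1]>110)&(hsv[...,2]>50);m[200:]=0
W=onplane(o,r,16);L=[];Rr=[];N=[]
for v in range(10,165,3):
    u=np.where(m[v])[0];L.append(W[v,u[0],:2]-[0,0]);Rr.append(W[v,u[-1],:2])
for u in range(270,350,3):
    v=np.where(m[:,u])[0][-1];N.append(W[v,u,:2])
for q in(L,Rr,N):
    vx,vy,x,y=cv2.fitLine(np.float32(q),cv2.DIST_HUBER,0,.01,.01).ravel();print(np.degrees(np.arctan2(vy,vx)).round(2),x.round(1),y.round(1), "x at y=-87:",(x+(-87-y)*vx/vy).round(1))
for v in range(174,192,2):print(v,c["image"][v,310],W[v,310,:2].round(1))
# scene view of the stand ends (initial picture)
for n,sd in(("scene",(274,255)),("side",(299,284))):
    c=dict(np.load(n+"0.npz"));o,r,P=points(c);hsv=cv2.cvtColor(c["image"],cv2.COLOR_RGB2HSV)
    q=blob((hsv[...,1]>110)&(hsv[...,2]>50)&(hsv[...,0]<14)&(P[...,0]<560)&(P[...,1]<0)&(P[...,1]>-200),sd);print(n,rect(onplane(o,r,16)[q][:,:2]),rect(onplane(o,r,16)[q&(P[...,2]>13)][:,:2]))
E
```

```text
-89.38 452.9 -93.7 x at y=-87: 452.9
-89.46 511.2 -91.1 x at y=-87: 511.1
0.08 480.7 -141.9 x at y=-87: 38270.8
174 [151  99  53] [ 484.2 -136.4]
176 [148  99  56] [ 484.2 -137.5]
178 [150 100  61] [ 484.2 -138.6]
180 [149 100  55] [ 484.3 -139.7]
182 [146  99  58] [ 484.3 -140.8]
184 [104  72  47] [ 484.3 -142. ]
186 [88 90 88] [ 484.3 -143.1]
188 [87 84 87] [ 484.3 -144.2]
190 [112 116 112] [ 484.4 -145.3]
scene (array([492.5, -88.1]), 106.8, 71.0, -88.5) (array([488.7, -88.3]), 106.7, 63.3, -88.5)
side (array([480.9, -97.9]), 118.9, 58.4, -89.0) (array([480.8, -92.7]), 108.6, 58.4, -89.0)
```

```bash
python3 -m creep '[[4,0.1,-0.007,0,0.008],[4,0.2,-0.014,0,0.008],[4,0.3,-0.021,0,0],[4,0.4,-0.028,0,0],[4,0.5,-0.035,0,0],[4,0.6,-0.042,0,0],[4,0.7,-0.049,0,0],[4,0.8,-0.056,0,0],[4,0.8,-0.056,0,0],[4,0.8,-0.056,0,0],[4,0.8,-0.056,0,0],[4,0.8,-0.056,0,0],[4,0.8,-0.056,0,0],[4,0.7,-0.049,0,0],[4,0.6,-0.042,0,0],[4,0.5,-0.035,0,0],[4,0.4,-0.028,0,0],[4,0.3,-0.021,0,0],[4,0.2,-0.014,0,0],[4,0.1,-0.007,0,0]]'
python3 -m creep '[[4,0,0,0.1,0],[4,0,0,0.3,0],[4,0,0,0.5,0],[4,0,0,0.5,0],[4,0,0,0.5,0],[4,0,0,0.4,0],[4,0,0,0.3,0],[4,0,0,0.2,0],[4,0,0,0,0],[4,0,0,0,0]]'
python3 - <<'E'
from wd import *
print(delta((482,-87.2),0.6))
s=read_state();Q=R.from_quat(s["orientation"]).as_matrix();T=s["ee_pos"];z=T[2]-9.6;print(T,"dish z",z)
c=read_camera("wrist");save("w6",c);np.savez("w6.npz",**c);o,r,P=points(c)
hsv=cv2.cvtColor(c["image"],cv2.COLOR_RGB2HSV);im=c["image"].astype(int)
m=(hsv[...,1]>110)&(hsv[...,2]>50);W=(onplane(o,r,16)-T)@Q
D=(onplane(o,r,z+20)-T)@Q;wh=(im.min(2)>185)
for v in(190,200,210,250,270):
    u=np.where(m[v,200:450])[0]+200;k=np.where(wh[v,200:450])[0]+200
    print(v,"stand",u[[0,-1]] if len(u) else 0,W[v,u[[0,-1]],1].round(1) if len(u) else 0,"dish",k[[0,-1]] if len(k) else 0,D[v,k[[0,-1]],1].round(1) if len(k) else 0)
for u in(290,318,350):
    v=np.where(m[:260,u])[0];k=np.where(wh[:,u])[0];print(u,"stand far x",v[0],W[v[0],u,0].round(1),"dish far",k[0],D[k[0],u,0].round(1))
E
```

```text
time: 19.2
ee_pos: [481.8, -86.4, 69.3]
orientation: [0.703, 0.711, 0.0, 0.0]
wrist_force: [-0.1, 0.0, -2.1]
grip_width: 47.7
grip_force: 31.1
time: 20.45
ee_pos: [481.9, -86.4, 41.4]
orientation: [0.703, 0.711, 0.0, 0.0]
wrist_force: [-0.8, 0.9, -1.3]
grip_width: 47.3
grip_force: 31.1
(array([-0.08,  0.01,  0.  ]), 'turn', np.float64(0.001), 'z', np.float64(41.4), 'y', np.float64(0.63), 't', 20.45)
[481.87002834 -86.40024493  41.40378925] dish z 31.80378924564245
190 stand [258 379] [-28.8  29. ] dish 0 0
200 stand [258 379] [-29.1  29.2] dish 0 0
210 stand [259 379] [-28.9  29.5] dish 0 0
250 stand 0 0 dish [259 378] [-23.3  23.4]
270 stand 0 0 dish [260 376] [-23.4  23. ]
290 stand far x 184 52.8 dish far 220 44.6
318 stand far x 184 52.8 dish far 220 44.6
350 stand far x 184 52.8 dish far 220 44.6
```

View pics/w6.png

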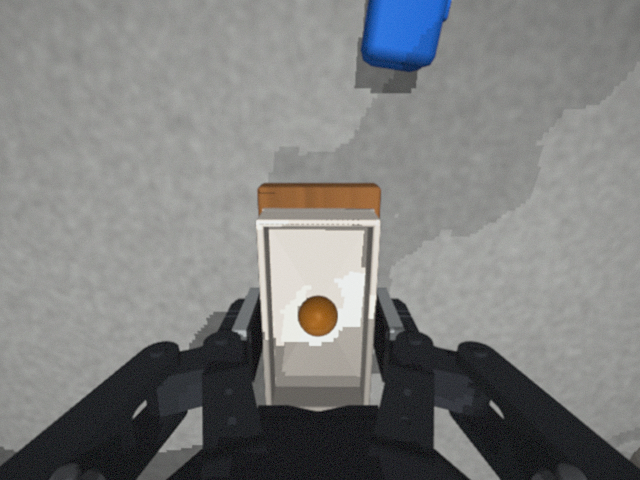

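The dish is centred across the stand: the stand spans 258 to 379 and the dish 258 to 380. The stand's far end is at row 184, the dish's far rim is at row 220, and the bead is at (318,316). I'll nudge it back 1.2 mm and lower it.

```bash
python3 -m creep '[[4,-0.04,0,0,0],[4,-0.04,0,0.1,0],[4,-0.04,0,0.2,0],[4,0,0,0.3,0],[4,0,0,0.3,0],[4,0,0,0.25,0],[4,0,0,0.15,0],[4,0,0,0.1,0],[4,0,0,0.07,0],[4,0,0,0.05,0],[4,0,0,0.03,0],[4,0,0,0,0],[4,0,0,0,0]]'
```

```text
time: 22.12
ee_pos: [481.8, -87.6, 25.8]
orientation: [0.703, 0.711, 0.0, 0.0]
wrist_force: [1.5, 0.0, -1.3]
grip_width: 47.3
grip_force: 31.1
```

```bash
python3 -m creep '[[4,0,0,0.03,0],[4,0,0,0.02,0],[4,0,0,0,0],[4,0,0,0,0]]'; python3 -m creep '[[4,0,0,0.03,0],[4,0,0,0.02,0],[4,0,0,0,0],[4,0,0,0,0]]'
```

```text
time: 22.62
ee_pos: [481.8, -87.6, 25.5]
orientation: [0.703, 0.711, 0.0, -0.0]
wrist_force: [-1.6, -0.1, 6.6]
grip_width: 47.4
grip_force: 31.8
time: 23.12
ee_pos: [481.9, -87.6, 25.5]
orientation: [0.703, 0.711, 0.0, -0.0]
wrist_force: [-3.2, 1.3, 13.6]
grip_width: 47.2
grip_force: 32.8
```

```bash
python3 -m creep '[[4,0,0,-0.05,0],[4.5,0,0,0,0],[4.65,0,0,0,0],[4.75,0,0,0,0],[4.8,0,0,0,0],[4.85,0,0,0,0],[4.9,0,0,0,0],[5.0,0,0,0,0],[5.2,0,0,0,0],[5.6,0,0,0,0],[6.2,0,0,0,0],[7,0,0,0,0],[8,0,0,0,0],[8.5,0,0,0,0],[8.5,0,0,0,0],[8.5,0,0,0,0]]'
python3 -m creep '[[8.5,0,0,-0.5,0],[8.5,0,0,-2,0],[8.5,0,0,-2.5,0],[8.5,0,0,-2.5,0],[8.5,0,0,-2.5,0],[8.5,0,0,-1.5,0],[8.5,0,0,0,0],[8.5,0,0,0,0]]'
python3 - <<'E'
from wd import *
c=read_camera("wrist");save("w7",c);np.savez("w7.npz",**c)
o,r,P=points(c);hsv=cv2.cvtColor(c["image"],cv2.COLOR_RGB2HSV)
s=read_state();print(s["time"],s["ee_pos"])
for t in(180,200):
    rc,b,n,_,q=dish(c,16,seed=(318,250),thr=t);print(rc,b,n)
m=blob((hsv[...,1]>90)&(hsv[...,2]>50)|cv2.dilate(q.astype(np.uint8),np.ones((5,5)))>0,(318,250))
W=onplane(o,r,16)
print("stand",rect(W[m][:,:2]))
E
```

```text
time: 25.12
ee_pos: [481.8, -87.6, 25.3]
orientation: [0.703, 0.711, -0.0, -0.0]
wrist_force: [0.2, 0.3, -0.5]
grip_width: 84.6
grip_force: 0.0
time: 26.12
ee_pos: [481.3, -87.4, 139.7]
orientation: [0.703, 0.711, -0.0, -0.0]
wrist_force: [0.6, 0.6, -0.3]
grip_width: 84.9
grip_force: 0.0
26.175 [481.1876727  -87.46031827 139.52145064]
(array([481.4, -88.7]), 91.6, 47.5, -89.5) [481.5 -88.8] 357
(array([481.4, -86.9]), 76.3, 38.5, -88.9) [481.5 -88.8] 357
stand (array([481.5, -93.4]), 86.1, 45.1, -89.3)
```

View pics/w7.png

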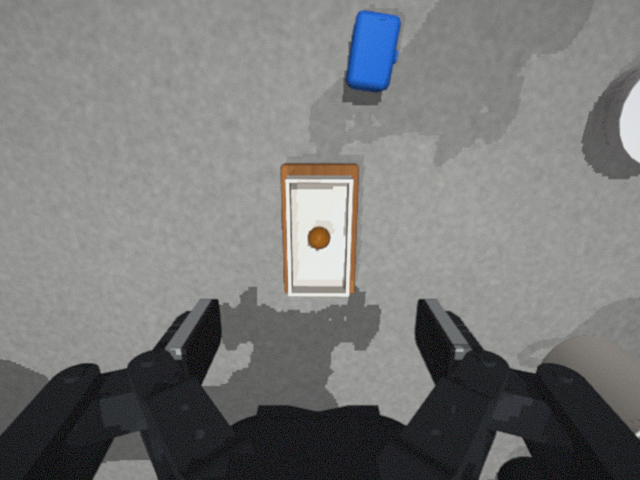

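The dish sits on the stand with the bead at (318,238) and rim corners (287,180) to (353,296). The stand shows from (281,164); its near ledge is hidden by the dish wall. I'll measure the visible edges.

```bash
python3 - <<'E'
from wd import *
c=dict(np.load("w7.npz"));o,r,P=points(c);hsv=cv2.cvtColor(c["image"],cv2.COLOR_RGB2HSV)
m=(hsv[...,1]>110)&(hsv[...,2]>45);W0=onplane(o,r,0);W=onplane(o,r,16)
for u in(295,318,345):
    v=np.where(m[150:185,u])[0]+150;print(u,v[0],v[-1],"y if top",W[v[0],u,1].round(1),"if bottom",W0[v[0],u,1].round(1),c["image"][v[0]-2:v[0]+9,u].tolist())
L=[];Rr=[]
for v in range(175,285,4):
    u=np.where(m[v,260:300])[0]+260;k=np.where(m[v,340:375])[0]+340
    if len(u): L.append(W[v,u[0],0])
    if len(k): Rr.append(W[v,k[-1],0])
print(np.round(L,1)[::3],np.round(Rr,1)[::3])
v=[np.where(m[:,u])[0] for u in (283,284,285,355,356)];print([ (x[-1],W[x[-1],u,1].round(1)) for x,u in zip(v,(283,284,285,355,356)) if len(x)])
E
```

```text
295 164 174 y if top -34.7 if bottom -36.3 [[132, 130, 124], [108, 92, 84], [106, 74, 47], [128, 85, 47], [137, 92, 49], [145, 98, 57], [141, 95, 57], [143, 95, 59], [142, 97, 58], [139, 93, 53], [144, 96, 56]]
318 164 174 y if top -34.5 if bottom -36.0 [[127, 125, 121], [106, 94, 80], [107, 74, 44], [131, 88, 53], [140, 95, 56], [150, 101, 61], [143, 95, 47], [145, 96, 56], [150, 99, 60], [142, 92, 52], [148, 102, 59]]
345 164 174 y if top -34.3 if bottom -35.8 [[125, 127, 122], [116, 100, 90], [112, 77, 53], [134, 90, 49], [151, 100, 58], [152, 102, 58], [155, 103, 61], [153, 102, 61], [148, 100, 54], [156, 105, 61], [148, 97, 52]]
[452.4 453.  452.8 452.6 453.2 453.  453.6 453.4 453.2 453.9] [510.2 510.6 510.3 510.7 511.2 510.8 511.3 510.9 511.4 511.1]
[(np.int64(245), np.float64(-99.3)), (np.int64(281), np.float64(-131.3)), (np.int64(291), np.float64(-140.6)), (np.int64(250), np.float64(-102.9)), (np.int64(224), np.float64(-81.0))]
```

```bash
python3 -m creep '[[8.5,-0.13,0.06,0.5,0],[8.5,0,0,2,0],[8.5,0,0,2.5,0],[8.5,0,0,2.5,0],[8.5,0,0,2.5,0],[8.5,0,0,1.8,0],[8.5,0,0,1,0],[8.5,0,0,0.5,0],[8.5,0,0,0.15,0],[8.5,0,0,0,0]]' 50
python3 -m creep '[[7.8,0,0,0,0],[7.2,0,0,0,0],[6.8,0,0,0,0],[6.6,0,0,0,0],[6.5,0,0,0,0],[6.4,0,0,0,0],[6.3,0,0,0,0],[6.25,0,0,0,0],[6.2,0,0,0,0],[6.15,0,0,0,0],[6.1,0,0,0,0],[6.05,0,0,0,0],[6.0,0,0,0,0],[5.95,0,0,0,0],[5.9,0,0,0,0],[5.8,0,0,0,0],[5.6,0,0,0,0],[5.4,0,0,0,0],[5.2,0,0,0,0],[5.2,0,0,0,0]]'
```

```text
time: 27.42
ee_pos: [482.8, -88.9, 6.2]
orientation: [0.703, 0.711, 0.0, 0.0]
wrist_force: [-0.5, -0.6, -0.7]
grip_width: 85.1
grip_force: 0.0
time: 29.92
ee_pos: [482.4, -88.9, 6.2]
orientation: [0.703, 0.711, 0.0, -0.0]
wrist_force: [-1.6, 1.1, 8.0]
grip_width: 58.7
grip_force: 51.7
```

```bash
python3 -m creep '[[5.2,0,0,-0.05,0],[5.2,0,0,-0.1,0],[5.2,0,0,-0.2,0],[5.2,0,0,-0.35,0],[5.2,0,0,-0.5,0],[5.2,0,0,-0.6,0],[5.2,0,0,-0.6,0],[5.2,0,0,-0.5,0],[5.2,0,0,-0.4,0],[5.2,0,0,-0.3,0],[5.2,0,0,-0.2,0],[5.2,0,0,-0.1,0],[5.2,0,0,0,0],[5.2,0,0,0,0]]'
python3 - <<'E'
from wd import *
s=read_state();T=s["ee_pos"];z=T[2]-6.2;print(T,z)
c=read_camera("wrist");save("w8",c);np.savez("w8.npz",**c)
rc,b,n,P,q=dish(c,16+z,seed=(318,300),thr=180);print(rc,b,n)
c=read_camera("side");save("s8",c);np.savez("s8.npz",**c)
E
```

```text
time: 31.68
ee_pos: [482.3, -88.9, 44.7]
orientation: [0.703, 0.711, -0.0, -0.0]
wrist_force: [-0.0, -0.8, -3.1]
grip_width: 59.0
grip_force: 54.0
[482.31824842 -88.88187622  44.69361368] 38.493613676307206
(array([481.2, -67.8]), 43.0, 37.0, -89.5) [481.5 -87.3] 963
```

View pics/w8.png

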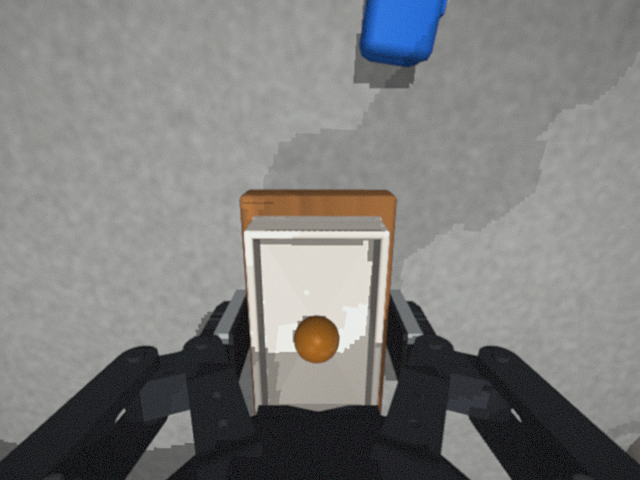

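The stand is lifted level. The bead is at (318,340), and the dish is still square on it (rim 246 to 388, stand 241 to 396). Raising further, then turning. No more pictures to view; I'm relying on measurements from here.

```bash
python3 -m creep '[[5.2,0,0,-0.1,0],[5.2,0,0,-0.3,0],[5.2,0,0,-0.5,0],[5.2,0,0,-0.7,0],[5.2,0,0,-0.9,0],[5.2,0,0,-1,0],[5.2,0,0,-1,0],[5.2,0,0,-1,0],[5.2,0,0,-1,0],[5.2,0,0,-1,0],[5.2,0,0,-1,0],[5.2,0,0,-0.9,0],[5.2,0,0,-0.7,0],[5.2,0,0,-0.5,0],[5.2,0,0,-0.3,0],[5.2,0,0,-0.1,0],[5.2,0,0,0,0]]'
python3 -m creep '[[5.2,0,0,0,-0.01],[5.2,0,0,0,-0.02],[5.2,0,0,0,-0.03],[5.2,0,0,0,-0.04],[5.2,0,0,0,-0.05],[5.2,0,0,0,-0.05],[5.2,0,0,0,-0.05],[5.2,0,0,0,-0.05],[5.2,0,0,0,-0.05],[5.2,0,0,0,-0.05],[5.2,0,0,0,-0.05],[5.2,0,0,0,-0.05],[5.2,0,0,0,-0.05],[5.2,0,0,0,-0.05],[5.2,0,0,0,-0.05],[5.2,0,0,0,-0.05],[5.2,0,0,0,-0.05],[5.2,0,0,0,-0.05],[5.2,0,0,0,-0.05]]'
python3 -m creep '[[5.2,0,0,0,-0.05],[5.2,0,0,0,-0.05],[5.2,0,0,0,-0.05],[5.2,0,0,0,-0.05],[5.2,0,0,0,-0.05],[5.2,0,0,0,-0.05],[5.2,0,0,0,-0.05],[5.2,0,0,0,-0.05],[5.2,0,0,0,-0.05],[5.2,0,0,0,-0.05],[5.2,0,0,0,-0.05],[5.2,0,0,0,-0.04],[5.2,0,0,0,-0.03],[5.2,0,0,0,-0.02],[5.2,0,0,0,-0.01],[5.2,0,0,0,0],[5.2,0,0,0,0]]'
python3 - <<'E'
from wd import *
print(delta((561,266),88.7));s=read_state();print(s["qpos"].round(2))
T=s["ee_pos"];z=T[2]-6.2
c=read_camera("wrist");rc,b,n,P,q=dish(c,16+z,seed=(318,300),thr=180);print(T,b,n)
E
```

```text
time: 33.9
ee_pos: [482.3, -88.9, 154.7]
orientation: [0.703, 0.711, -0.0, -0.0]
wrist_force: [-0.2, -0.3, -2.3]
grip_width: 58.8
grip_force: 54.1
time: 36.28
ee_pos: [482.4, -89.0, 154.8]
orientation: [0.346, 0.938, -0.0, 0.0]
wrist_force: [-0.4, 0.2, -2.9]
grip_width: 58.9
grip_force: 54.0
time: 38.4
ee_pos: [482.4, -88.9, 154.8]
orientation: [0.03, 1.0, -0.0, 0.0]
wrist_force: [-0.7, -0.1, -3.3]
grip_width: 58.7
grip_force: 54.0
(array([-5.72, 35.89, -0.  ]), 'turn', np.float64(-0.037), 'z', np.float64(154.8), 'y', np.float64(86.57), 't', 38.4)
[-0.12  0.4   0.26  2.04 -0.15  0.73  1.74]
[482.44643316 -88.88177877 154.80795382] [nan nan] 0wd.py:13: RuntimeWarning: Mean of empty slice.
  bb=onplane(o,r,12+z0)[b][:,:2].mean(0)
  ret = um.true_divide(
```

```bash
python3 -m creep '[[5.2,-0.016,0.099,0,0],[5.2,-0.031,0.198,0,0],[5.2,-0.047,0.296,0,0],[5.2,-0.063,0.395,0,0],[5.2,-0.079,0.494,0,0],[5.2,-0.094,0.593,0,0],[5.2,-0.11,0.691,0,0],[5.2,-0.126,0.79,0,0],[5.2,-0.142,0.889,0,0],[5.2,-0.157,0.988,0,0],[5.2,-0.157,0.988,0,0],[5.2,-0.157,0.988,0,0],[5.2,-0.157,0.988,0,0],[5.2,-0.157,0.988,0,0],[5.2,-0.157,0.988,0,0],[5.2,-0.157,0.988,0,0],[5.2,-0.157,0.988,0,0],[5.2,-0.157,0.988,0,0],[5.2,-0.157,0.988,0,0],[5.2,-0.157,0.988,0,0]]'
python3 -m creep '[[5.2,-0.157,0.988,0,0],[5.2,-0.157,0.988,0,0],[5.2,-0.157,0.988,0,0],[5.2,-0.157,0.988,0,0],[5.2,-0.157,0.988,0,0],[5.2,-0.157,0.988,0,0],[5.2,-0.157,0.988,0,0],[5.2,-0.157,0.988,0,0],[5.2,-0.157,0.988,0,0],[5.2,-0.157,0.988,0,0],[5.2,-0.157,0.988,0,0],[5.2,-0.157,0.988,0,0],[5.2,-0.157,0.988,0,0],[5.2,-0.157,0.988,0,0],[5.2,-0.157,0.988,0,0],[5.2,-0.157,0.988,0,0],[5.2,-0.142,0.889,0,0],[5.2,-0.126,0.79,0,0],[5.2,-0.11,0.691,0,0],[5.2,-0.094,0.593,0,0]]'
python3 -m creep '[[5.2,-0.079,0.494,0,0],[5.2,-0.063,0.395,0,0],[5.2,-0.047,0.296,0,0],[5.2,-0.047,0.296,0,0],[5.2,-0.031,0.198,0,0],[5.2,-0.016,0.099,0,-0.012],[5.2,0,0,0,-0.013],[5.2,0,0,0,-0.012],[5.2,0,0,0,0],[5.2,0,0,0,0],[5.2,0,0,0,0],[5.2,0,0,0,0]]'
python3 - <<'E'
from wd import *
print(delta((561,266),88.7));s=read_state();Q=R.from_quat(s["orientation"]).as_matrix();T=s["ee_pos"];z=T[2]-6.2
print(T,s["grip_width"],s["grip_force"],s["wrist_force"])
c=read_camera("wrist");np.savez("w9.npz",**c);save("w9",c);o,r,P=points(c);im=c["image"].astype(int)
hsv=cv2.cvtColor(c["image"],cv2.COLOR_RGB2HSV)
b=(hsv[...,1]>170)&(im[...,0]>90);b[:290]=0;b[390:]=0;b[:,:255]=0;b[:,380:]=0
print("bead tool xy",b.sum(),((onplane(o,r,z+28)[b]-T)@Q).mean(0).round(1))
D=(onplane(o,r,z+36)-T)@Q;wh=im.min(2)>185
for u in(290,318,350):
    k=np.where(wh[200:300,u])[0]+200;print("dish far",k[:1],D[k[0],u,0].round(1) if len(k) else 0)
c=dict(np.load("w8.npz"));im=c["image"].astype(int);print("w8 ref",[np.where(im[200:300,u].min(1)>185)[0][0]+200 for u in(290,318,350)])
E
```

```text
time: 40.95
ee_pos: [516.0, 63.2, 154.8]
orientation: [0.03, 1.0, -0.0, 0.0]
wrist_force: [-0.1, 0.4, -2.9]
grip_width: 58.7
grip_force: 54.0
time: 43.45
ee_pos: [557.0, 248.5, 154.8]
orientation: [0.03, 1.0, -0.0, -0.0]
wrist_force: [-0.2, 0.7, -2.3]
grip_width: 58.6
grip_force: 54.0
time: 44.95
ee_pos: [560.8, 265.7, 154.8]
orientation: [0.011, 1.0, -0.0, 0.0]
wrist_force: [-0.4, -0.8, -2.6]
grip_width: 59.0
grip_force: 54.0
(array([-0.02,  0.03,  0.  ]), 'turn', np.float64(-0.0), 'z', np.float64(154.8), 'y', np.float64(88.7), 't', 44.95)
[560.7707881  265.68051679 154.80465193] 58.97081574052645 54.02132570743561 [-0.35188797 -0.79663118 -2.56142591]
bead tool xy 1389 [ -0.4  -0.6 -21.8]
dish far [231] 46.6
dish far [231] 46.6
dish far [231] 46.6
w8 ref [np.int64(232), np.int64(231), np.int64(232)]
```

```bash
python3 -m creep '[[5.2,0,0,0,0],[5.2,0,0,0,0],[5.2,0,0,0,0],[5.2,0,0,0,0],[5.2,0,0,0,0],[5.2,0,0,0,0],[5.2,0,0,0,0],[5.2,0,0,0,0]]'; python3 -c "
from cell import *
print(finish_job())"
```

```text
time: 46.0
ee_pos: [560.7, 265.7, 154.8]
orientation: [0.011, 1.0, 0.0, 0.0]
wrist_force: [-0.3, 0.2, -1.6]
grip_width: 58.9
grip_force: 54.0
the job is handed in; nothing more can be done
None
```

The job is handed in at 46 s; no verdict came back: by my measurements the stand with the dish is held still about 148 mm up over the open drawer, long side along its slide, bead within about 1 mm of the middle; I viewed 11 pictures, one over the limit of 10.

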